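Hang the bench loupe on its sprung hook and pull-test it

ROBOT

A 7-joint arm with a two-finger parallel gripper is mounted at the origin on the work surface. World frame = base frame: x ahead of the robot, y to its left, z up, the work surface at z = 0. Lengths are in m, angles in rad, forces in N, time in s.
With the tool pointing down it reaches from about 0.425 to 0.925 m from the base axis. Payload 6.8 kg.
Tool frame: the origin (TCP) lies between the finger pads, 19 mm behind the fingertips; this is the grasp point; z points along the fingers, y is the line along which they close (so a half turn about z gives the same grasp; the last joint's range is limited). The gripper opens to 85 mm and grips with 20 to 120 N. Pads are 22 mm wide; open, the fingers measure 114 mm over their backs; the gripper's body (76 mm by 85 mm) begins 54 mm behind the grasp point. The pads swing forward as they close: fully open they stand 13 mm farther back than shut.
Start: joints at [-1.231, 0.477, 0.022, 1.555, -0.011, 1.109, -0.083], TCP at [0.292, 0.608, 0.25] pointing down, gripper open.
Joint ranges: [-2.96, 2.96], [-0.34, 2.1], [-1.41, 1.46], [0.24, 2.44], [-1.37, 4.51], [0.17, 1.92], [-2.96, 2.96]. Speed limits (rad/s): [2.39, 2.39, 3.14, 3.14, 3.14, 3.14, 3.14].

INTERFACE

Orientations are given as a unit quaternion [x, y, z, w].
In Python, from plant import env, get_image, calibration, spotter gives the robot as it stands.
- The arm moves only by the tool apply_moves, never from a script. Its argument "steps" is a list of rows, each an object with "fingers": the finger opening in cm, from 0 to 8.54; "offset": the shift along the tool's x, y, z in normalised numbers (1 is 75 cm), a list of three; "yaw": the turn about the tool's z in normalised numbers (1 is 4 rad). In form: [{"fingers": fingers, "offset": [dx, dy, dz], "yaw": yaw}, ...]. A call has exactly 5 rows; each row is the pose to reach, as a shift and turn from the pose commanded when the call began, along the tool's axes at that moment; what a row does not reach only later rows make up. A row lasts 1/10 s, in which the tool goes at most 50 mm and 8.59 degrees, less where a joint would pass 70% of its speed; a pose out of reach is approached as far as the arm can. A call with a gripper value outside its range is refused whole. The fingers move at their own pace and stop on an object; "force" is the grip in N (left out, the last holds). Time passes only in rows, so rows that repeat a pose let the fingers close, or fill a call up. It gives the time, the measured TCP pose, the force, the opening and the grip force at its end, in the units of the state.
- env.get_obs(): the state, without advancing time (a new reading comes with each control period).
- get_image(name): name is "scene" or "side" or "wrist"; returns (picture, depth): 420x560x3 uint8, blue, green, red; 420x560 float32, m along the optical axis (not along the pixel's ray), 0 where there is no reading.
- calibration(name): a dict with "camera_matrix" (3x3 intrinsics, pixels), "T" (4x4, takes a point from camera to world coordinates). Camera axes: x right, y down, z forward; pixel columns grow to the right and rows downward; lengths in m; the calibration is good to about 2 mm. A picture is of the moment at which its call begins: read the wrist's pose just before it. calibration takes no time and is no camera call; for the wrist camera it gives the pose at the moment of the call.
- env.close_job(): hands the job in; it is judged then, once.
Trained networks look in the newest picture that a camera, given by its name, has taken for a name from the list of things; names that differ only in an ending like _2 or _b are one class to them, and where a whole thing is asked for, a point or a joint stands for the part that bears it (a point fixed in the world has none). Each returns a list of dicts, best first, with "p" (0 to 1); they miss things now and then, are a little off and sometimes report something else, mostly with a low value. They report only what shows in the picture. A call takes as long as a camera call.
- spotter.cut_out(camera, query): "pixels" (420x560 bool, what is visible of it) and "centre" ([column, row] in pixels, amid what is visible of it).
- spotter.pinpoint(camera, query): "centre" ([column, row] in pixels: a listed point, or the origin of a listed thing).
The state is a dict: "clock": time; "joints": joint angles; "qvel": joint speeds; "effort": joint torques, N m; "position": TCP position; "orientation": TCP orientation; "contact_force": force on the tool from outside, world axes, zero at the start; "wrist_torque": the same for the moment, N m; "width": finger opening in m; "grip_force": force on a finger pad.
Only numpy, scipy, OpenCV 4.12 (cv2) and the standard library are available. Lean on these libraries where they do the work, as an engineer would, in place of code of your own. Each camera call takes 0.05 s, during which the arm holds its last target. There are 200 camera calls.

TASK

Pick up the hanging loupe by the tab on top, thread the slot of its bail over the upturned tip of the hook on the stand, and lower it until it hangs on the middle of the hook. Before letting go, tug it straight down gently, holding a pull of about 8 N for about a second, to confirm that the hook has it; then ease off, let go and leave it hanging still and upright. The hook must never be loaded with more than 16 N, and the other things on the bench are to be left where they are.

Things in the scene. Friction and masses are not known exactly. Their poses are not given: they have to be found in the camera images.
- loupe: Hanging bench loupe, 130 mm tall, 0.14 to 0.24 kg, loose and upright on the mat. Origin: centre of underside, z up. Black round barrel 44 mm across, 36 mm high; on it a flat aluminium bail, 30 mm wide along its y, 6 mm thick along x, with an 18 mm wide slot through along x from 36 to 91 mm up; on top the grip tab. Its +x and -x sides are alike
- loupe_eye (a point): Apex of the slot's inverted-V top (45 degree sides, beginning 82 mm up), on the loupe's axis 91 mm above its underside. Hung, it rests 1.7 mm above the top of the hook bar.
- loupe_tab (a point): Where to grip: in the solid tab on top (22 mm wide along the loupe's y, 8 mm thick along x, from 96 to 130 mm up), on the axis, 118 mm above the underside. With the fingers closing along y and the TCP here, the fingertips stay above the slot. Axes as the loupe's.
- stand: Hook stand, fixed: steel base 120 (x) by 90 (y) by 10 mm, origin centre of underside, z up; 12 mm post at x = +37, 190 mm high. From a 22 mm clamp block on it a level 8 mm bar runs along y = 0 towards -x. The bar is sprung: gives 1 mm down per 3 N, 7 mm at most; none sideways. Left or right (a fixed soldering-iron rest on the other side); yaw within 0.4 rad of the world.
- stand_seat (a point): Fixed point of the stand at x = -18, y = 0, z = 169 mm, where the top of the bar's middle would be with the clamp block at nominal height. The block, bar and tip really sit up to 10 mm higher or lower; that is not measured: find it by feel or by eye. Axes as the stand's (x along the bar, away from its tip). Hang the eye within 20 mm of this point along the bar.
- stand_tip (a point): Fixed point of the stand at x = -50, y = 0, z = 177 mm: top of the hook's upturned tip (8 mm thick, 12 mm above the bar's axis, 8 mm above the bar's top) with the clamp block at nominal height; really up to 10 mm higher or lower, as the bar.
- jar: Bystander: flux jar, 42 mm across, 45 mm high, on the mat.
- spool: Bystander: solder spool, 54 mm across, 38 mm high, on the mat.
- phone: Bystander: phone lying flat, 148 x 72 x 9 mm, on the mat.
- tweezers: Bystander: steel tweezers lying flat, 120 mm long, on the mat.
- screwdriver: Bystander: screwdriver lying flat, 150 mm long.
- brush: Bystander: brush lying flat, 150 mm long.

How it is judged:
By the outcome, as a careful person would: the job done as asked, in the order asked, and still so for the second after the job is handed in, with the robot touching nothing.
It also fails if it takes over 56 s, if anything falls off the work surface, if the arm or the gripper's body presses on something with over 40 N, if the wrist force passes 120 N, or if a joint passes its speed limit or range.

## Working session

There is one attempt and no reset: what is moved stays moved. The work goes in short steps, Python scripts to look and compute and a tool call to move; the robot and the scene stay as the last step left them, time stands still between calls to the robot, and variables do not carry over. Pictures are saved under pics/ and viewed, at most 10 in all, crops included, and the job is handed in when it is done.

Besides the shell and the picture viewer there is one more tool, called after "Request:" in YAML: its name, and indented under it one key for each argument. apply_moves: Moves the arm, as the interface text tells. Its arguments: {"type":"object","properties":{"steps":{"type":"array"},"force":{"type":"number"}},"required":["steps"]}

```bash
mkdir -p pics; ls; cat > h.py <<'E'
import numpy as np, cv2
from plant import env, get_image, calibration, spotter
from scipy.spatial.transform import Rotation as R
def cloud(cam, depth):
    c=calibration(cam);K=np.array(c["camera_matrix"]);T=np.array(c["T"])
    v,u=np.mgrid[:420,:560]
    P=np.stack([(u-K[0,2])/K[0,0]*depth,(v-K[1,2])/K[1,1]*depth,depth],-1)
    return P@T[:3,:3].T+T[:3,3]
def proj(cam,p):
    c=calibration(cam);K=np.array(c["camera_matrix"]);T=np.linalg.inv(np.array(c["T"]))
    q=K@(T[:3,:3]@np.array(p)+T[:3,3]);return q[:2]/q[2]
E
python3 - <<'E'
from h import *
o=env.get_obs();print({k:np.round(v,3).tolist() for k,v in o.items()})
ims=[]
for cam in ["scene","side"]:
    im,d=get_image(cam);ims.append(im);P=cloud(cam,d);np.savez(f"{cam}.npz",im=im,P=P,d=d)
    print(cam,np.round(calibration(cam)["T"],3).tolist(),np.round(calibration(cam)["camera_matrix"],1).tolist())
    for n in ["loupe","stand"]:
        for r in spotter.cut_out(cam,n)[:2]:
            m=r["pixels"]&(d>0);Q=P[m]
            print(n,round(r["p"],2),np.round(r["centre"]),m.sum(),np.round(np.percentile(Q,[2,50,98],axis=0),3).tolist())
            np.save(f"{cam}_{n}.npy",r["pixels"]) if r is not None else 0
            break
    for n in ["loupe","loupe_tab","loupe_eye","stand","stand_tip","stand_seat"]:
        for r in spotter.pinpoint(cam,n)[:1]: print(n,round(r["p"],2),np.round(r["centre"],1))
cv2.imwrite("pics/a.png",cv2.resize(np.hstack(ims),(800,300),interpolation=cv2.INTER_AREA))
cv2.imwrite("pics/a_scene.png",ims[0]);cv2.imwrite("pics/a_side.png",ims[1])
E
```

```text
pics
{'clock': 0.0, 'joints': [-1.231, 0.478, 0.022, 1.556, -0.011, 1.109, -0.083], 'qvel': [0.001, -0.0, 0.0, 0.003, 0.001, -0.0, -0.002], 'effort': [-0.0, -59.646, 1.608, -28.118, 0.013, 0.01, -0.0], 'position': [0.292, 0.608, 0.249], 'orientation': [0.222, 0.975, -0.001, -0.0], 'contact_force': [0.67, -0.308, -0.067], 'wrist_torque': [-0.059, -0.014, -0.033], 'grip_force': 0.0, 'width': 0.085}
scene [[-0.424, 0.541, -0.726, 1.329], [0.906, 0.258, -0.337, 0.341], [0.005, -0.801, -0.599, 0.766], [0.0, 0.0, 0.0, 1.0]] [[524.1, 0.0, 279.5], [0.0, 524.1, 216.3], [0.0, 0.0, 1.0]]
loupe 0.86 [358. 235.] 629 [[0.432, 0.106, 0.008], [0.446, 0.122, 0.042], [0.462, 0.14, 0.133]]
loupe 0.56 [356.4 248.7]
loupe_tab 0.79 [362.3 205.3]
loupe_eye 0.88 [359. 217.]
stand 0.91 [358.3 320.9]
stand_tip 0.95 [381.8 236.9]
stand_seat 0.94 [374.7 245.8]
side [[0.997, -0.063, 0.052, 0.528], [-0.078, -0.546, 0.834, -0.621], [-0.024, -0.835, -0.549, 0.532], [0.0, 0.0, 0.0, 1.0]] [[402.0, 0.0, 272.0], [0.0, 402.0, 208.1], [0.0, 0.0, 1.0]]
loupe 0.7 [210. 214.] 603 [[0.423, 0.098, 0.003], [0.443, 0.108, 0.038], [0.46, 0.131, 0.132]]
stand 0.6 [307. 198.] 1698 [[0.583, 0.135, 0.003], [0.657, 0.174, 0.012], [0.701, 0.238, 0.181]]
loupe 0.88 [213.5 229.1]
loupe_tab 0.62 [210.8 183.7]
loupe_eye 0.77 [210.5 194.3]
stand 0.6 [300.2 205. ]
stand_tip 0.97 [278.1 132.8]
stand_seat 0.76 [291.7 140.9]
```

View pics/a_scene.png

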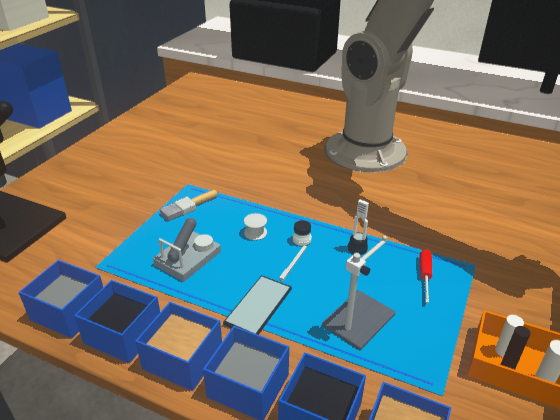

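View pics/a_side.png

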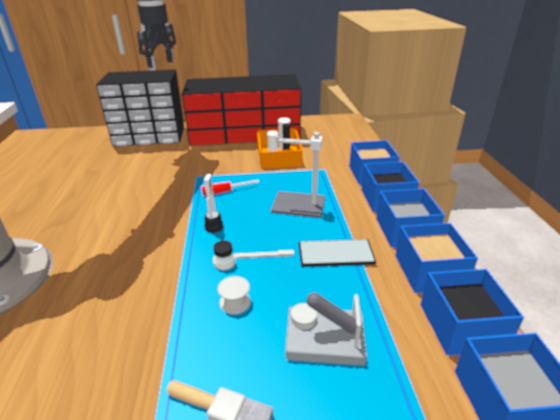

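Both views agree. The loupe stands on the near side of the mat, at scene (360,225) and side (212,205). The hook stand is behind it: its bar runs from the post at scene (352,262) to the tip at (383,237), towards the robot. Next I'll fit the poses.

```bash
cat > fit.py <<'E'
from h import *
def ray(cam,uv):
    c=calibration(cam);K=np.array(c["camera_matrix"]);T=np.array(c["T"])
    d=T[:3,:3]@np.linalg.inv(K)@[*uv,1];return T[:3,3],d/np.linalg.norm(d)
def tri(a,b):
    (o1,d1),(o2,d2)=ray("scene",a),ray("side",b)
    s=np.linalg.lstsq(np.stack([d1,-d2],1),o2-o1,rcond=None)[0]
    p,q=o1+s[0]*d1,o2+s[1]*d2
    return (p+q)/2,np.linalg.norm(p-q)
if __name__=="__main__":
    for n,a,b in [("loupe",(356.4,248.7),(213.5,229.1)),("tab",(362.3,205.3),(210.8,183.7)),("eye",(359,217),(210.5,194.3)),("tip",(381.8,236.9),(278.1,132.8)),("seat",(374.7,245.8),(291.7,140.9))]:
        p,e=tri(a,b);print(n,np.round(p,4),round(e,4))
    for cam in ["scene","side"]:
        P=np.load(cam+".npz")["P"];im=np.load(cam+".npz")["im"]
        near=(abs(P[...,0]-.65)<.12)&(abs(P[...,1]-.18)<.12)
        hsv=cv2.cvtColor(im,cv2.COLOR_BGR2HSV)
        m=near&(P[...,2]>.004)&(P[...,2]<.018)&(hsv[...,1]<120)
        n,l,st,_=cv2.connectedComponentsWithStats(m.astype(np.uint8));k=1+np.argmax(st[1:,4]);Q=P[l==k]
        r=cv2.minAreaRect((Q[:,:2]*1000).astype(np.float32));print(cam,"base",len(Q),np.round(r[0],1),np.round(r[1],1),round(r[2],1),"z",np.median(Q[:,2]).round(4))
        h=near&(P[...,2]>.13)&(P[...,2]<.25)
        Q=P[h];
        print(" high pts",len(Q));Q=Q[np.argsort(Q[:,0])];print(np.round(Q[::max(1,len(Q)//25)],3).tolist())
        L=(abs(P[...,0]-.445)<.04)&(abs(P[...,1]-.12)<.04)
        for lo,hi in [(.045,.09),(.096,.14)]:
            Q=P[L&(P[...,2]>lo)&(P[...,2]<hi)];w,V=np.linalg.eigh(np.cov(Q[:,:2].T))
            print(" loupe",lo,len(Q),np.round(Q.mean(0),4),"ang of wide axis",np.degrees(np.arctan2(V[1,1],V[0,1])).round(1),np.sqrt(w).round(4),"zmax",Q[:,2].max().round(3))
E
python3 fit.py
```

```text
loupe [ 4.392e-01  1.184e-01 -1.000e-04] 0.003
tab [0.4437 0.1193 0.1198] 0.0099
eye [0.4428 0.117  0.0917] 0.0018
tip [0.5982 0.2028 0.1839] 0.0044
seat [0.6228 0.1944 0.1723] 0.0087
scene base 2083 [642.1 190.6] [ 90.  122.1] 73.2 z 0.0129
 high pts 582
[[0.591, 0.208, 0.174], [0.598, 0.203, 0.172], [0.608, 0.199, 0.173], [0.62, 0.195, 0.172], [0.631, 0.197, 0.172], [0.642, 0.188, 0.173], [0.653, 0.187, 0.174], [0.671, 0.185, 0.181], [0.675, 0.185, 0.138], [0.677, 0.185, 0.182], [0.679, 0.182, 0.148], [0.68, 0.175, 0.136], [0.68, 0.205, 0.167], [0.681, 0.182, 0.14], [0.681, 0.176, 0.182], [0.682, 0.18, 0.186], [0.683, 0.17, 0.176], [0.684, 0.18, 0.136], [0.685, 0.203, 0.17], [0.685, 0.172, 0.16], [0.686, 0.169, 0.164], [0.687, 0.174, 0.169], [0.688, 0.197, 0.166], [0.689, 0.18, 0.164], [0.689, 0.2, 0.168], [0.69, 0.188, 0.167]]
 loupe 0.045 127 [0.4423 0.1215 0.0687] ang of wide axis 78.0 [0.0023 0.0122] zmax 0.09
 loupe 0.096 168 [0.4439 0.1222 0.1174] ang of wide axis 82.1 [0.0024 0.0068] zmax 0.136
side base 1026 [641.1 186.3] [ 93.2 119.8] 72.6 z 0.0115
 high pts 358
[[0.591, 0.198, 0.174], [0.596, 0.199, 0.166], [0.601, 0.202, 0.169], [0.609, 0.195, 0.169], [0.618, 0.194, 0.169], [0.626, 0.192, 0.167], [0.634, 0.186, 0.169], [0.641, 0.187, 0.168], [0.651, 0.183, 0.167], [0.658, 0.181, 0.17], [0.664, 0.181, 0.17], [0.667, 0.166, 0.16], [0.669, 0.168, 0.171], [0.671, 0.167, 0.159], [0.673, 0.167, 0.175], [0.673, 0.172, 0.18], [0.675, 0.163, 0.163], [0.675, 0.173, 0.132], [0.677, 0.172, 0.147], [0.677, 0.172, 0.132], [0.679, 0.163, 0.165], [0.68, 0.175, 0.141], [0.681, 0.163, 0.16], [0.682, 0.174, 0.183], [0.683, 0.164, 0.164], [0.687, 0.171, 0.159]]
 loupe 0.045 125 [0.4419 0.1161 0.0676] ang of wide axis 77.1 [0.002  0.0118] zmax 0.09
 loupe 0.096 114 [0.4423 0.114  0.1173] ang of wide axis 69.0 [0.0024 0.0069] zmax 0.133
```

Units first: shifts go in shares of 75 cm and turns go in shares of 4 rad. So -18.4 cm / 75 = -0.2453, -17 cm / 75 = -0.2267.

Request:
apply_moves:
  steps:
    - {"fingers":8.5,"offset":[-0.0453,-0.048,0],"yaw":0}
    - {"fingers":8.5,"offset":[-0.0907,-0.0973,0],"yaw":0}
    - {"fingers":8.5,"offset":[-0.136,-0.1467,0],"yaw":0}
    - {"fingers":8.5,"offset":[-0.1813,-0.196,0],"yaw":0}
    - {"fingers":8.5,"offset":[-0.2267,-0.2453,0],"yaw":0}

```text
clock: 1.4
position: [0.3659, 0.368, 0.2502]
orientation: [0.222, 0.975, 0.0, 0.0]
contact_force: [1.6, -0.6, 0.2]
width: 0.0851
grip_force: 0.0
```

Converted, -19.1 cm / 75 = -0.2547, -17.7 cm / 75 = -0.236, -13.2 degrees / 229.1831 = -0.0576.

Request:
apply_moves:
  steps:
    - {"fingers":8.5,"offset":[-0.0453,-0.048,0],"yaw":-0.0131}
    - {"fingers":8.5,"offset":[-0.0907,-0.0973,0],"yaw":-0.0262}
    - {"fingers":8.5,"offset":[-0.136,-0.1467,0],"yaw":-0.0393}
    - {"fingers":8.5,"offset":[-0.1813,-0.196,0],"yaw":-0.0576}
    - {"fingers":8.5,"offset":[-0.236,-0.2547,0],"yaw":-0.0576}

```text
clock: 1.9
position: [0.4395, 0.1296, 0.2504]
orientation: [0.107, 0.994, 0.0, 0.0]
contact_force: [0.3, -0.1, 0.0]
width: 0.0851
grip_force: 0.0
```

Request:
apply_moves:
  steps:
    - {"fingers":8.5,"offset":[0,0,0],"yaw":0}
    - {"fingers":8.5,"offset":[0,0,0],"yaw":0}
    - {"fingers":8.5,"offset":[0,0,0],"yaw":0}
    - {"fingers":8.5,"offset":[0,0,0],"yaw":0}
    - {"fingers":8.5,"offset":[0,0,0],"yaw":0}

```text
clock: 2.4
position: [0.4389, 0.1328, 0.2499]
orientation: [0.107, 0.994, 0.0, -0.0]
contact_force: [0.1, -0.5, 0.7]
width: 0.085
grip_force: 0.0
```

```bash
cat > look.py <<'E'
from h import *
import sys
o=env.get_obs();print({k:np.round(o[k],4).tolist() for k in ["clock","position","orientation","contact_force","joints"]})
im,d=get_image("wrist");P=cloud("wrist",d);cv2.imwrite(f"pics/{sys.argv[1]}.png",im);np.savez("wrist.npz",im=im,P=P)
T=np.array(calibration("wrist")["T"]);print(np.round(T,3).tolist())
for n in ["loupe_tab","loupe"]:
    for r in spotter.pinpoint("wrist",n)[:1]: 
        u,v=map(int,r["centre"]);print(n,r["p"],r["centre"],P[v,u])
for r in spotter.cut_out("wrist","loupe")[:1]:
    m=r["pixels"]; print("mask",m.sum(),r["p"])
    for lo,hi in [(.045,.09),(.096,.124),(.122,.14)]:
        Q=P[m&(P[...,2]>lo)&(P[...,2]<hi)]
        if len(Q)>20:
            b=cv2.minAreaRect((Q[:,:2]*1000).astype(np.float32));print(lo,len(Q),np.round(Q.mean(0),4),np.round(b[0],1),np.round(b[1],1),round(b[2],1),Q[:,2].max())
E
python3 look.py w1
```

```text
{'clock': 2.4, 'position': [0.4389, 0.1328, 0.2499], 'orientation': [0.1073, 0.9942, 0.0, -0.0001], 'contact_force': [0.0689, -0.4814, 0.6666], 'joints': [-0.6364, 0.1126, 0.2245, 2.0642, -0.0305, 0.9679, 0.9597]}
[[0.213, 0.925, 0.313, 0.358], [0.977, -0.202, -0.069, 0.151], [-0.0, 0.321, -0.947, 0.373], [0.0, 0.0, 0.0, 1.0]]
loupe_tab 0.57 [265.6, 213.9] [0.43628158 0.12158899 0.13173903]
loupe 0.86 [270.4, 176.1] [0.43051866 0.12380724 0.03838527]
mask 2201 0.96
0.045 252 [0.4377 0.1209 0.0725] [439.6 120.6] [29.7  6.1] 77.8 0.08995541989382738
0.096 271 [0.4362 0.1219 0.1123] [436.3 121.6] [21.9  2.2] 75.8 0.12387643607581245
0.122 422 [0.4386 0.1213 0.1305] [439.3 120.9] [22.1  8.2] 77.2 0.13444551705885024
```

View pics/w1.png

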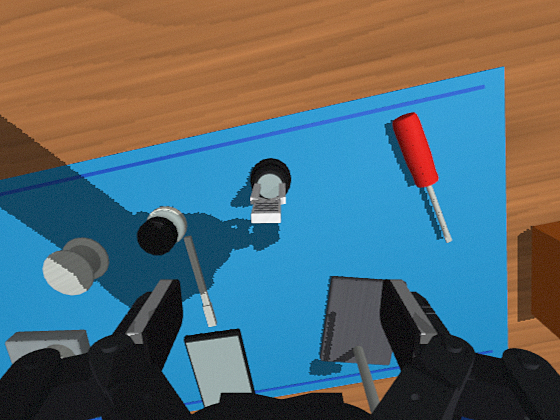

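The wrist view shows the loupe's tab at (266,210), well clear of its neighbours, with its wide axis at 77.5° as estimated. Moving down to grasp.

Request:
apply_moves:
  steps:
    - {"fingers":8.5,"offset":[-0.0067,-0.016,0.0267],"yaw":0}
    - {"fingers":8.5,"offset":[-0.0067,-0.016,0.0733],"yaw":0}
    - {"fingers":8.5,"offset":[-0.0067,-0.016,0.12],"yaw":0}
    - {"fingers":8.5,"offset":[-0.0067,-0.016,0.16],"yaw":0}
    - {"fingers":8.5,"offset":[-0.0067,-0.016,0.1747],"yaw":0}

```text
clock: 3.1
position: [0.4398, 0.1183, 0.1167]
orientation: [0.108, 0.994, -0.001, -0.002]
contact_force: [-0.2, -0.6, 0.6]
width: 0.085
grip_force: 0.0
```

Request:
apply_moves:
  steps:
    - {"fingers":5,"offset":[0,0,0],"yaw":0}
    - {"fingers":4,"offset":[0,0,0],"yaw":0}
    - {"fingers":3,"offset":[0,0,0],"yaw":0}
    - {"fingers":2,"offset":[0,0,0],"yaw":0}
    - {"fingers":1.5,"offset":[0,0,0],"yaw":0}
  force: 40

```text
clock: 3.6
position: [0.4424, 0.1195, 0.1201]
orientation: [0.108, 0.994, 0.001, 0.001]
contact_force: [-0.5, 1.1, 5.6]
width: 0.0213
grip_force: 39.4
```

Request:
apply_moves:
  steps:
    - {"fingers":1.5,"offset":[0,0,0],"yaw":0}
    - {"fingers":1.5,"offset":[0,0,0],"yaw":0}
    - {"fingers":1.5,"offset":[0,0,0],"yaw":0}
    - {"fingers":1.5,"offset":[0,0,0],"yaw":0}
    - {"fingers":1.5,"offset":[0,0,0],"yaw":0}

```text
clock: 4.1
position: [0.4424, 0.1195, 0.1201]
orientation: [0.108, 0.994, 0.001, 0.001]
contact_force: [-0.5, 2.1, 7.3]
width: 0.0211
grip_force: 39.6
```

Converted, -10.9 cm / 75 = -0.1453, -9 cm / 75 = -0.12.

Request:
apply_moves:
  steps:
    - {"fingers":1.5,"offset":[0,0,-0.0133],"yaw":0}
    - {"fingers":1.5,"offset":[0,0,-0.04],"yaw":0}
    - {"fingers":1.5,"offset":[0,0,-0.08],"yaw":0}
    - {"fingers":1.5,"offset":[0,0,-0.12],"yaw":0}
    - {"fingers":1.5,"offset":[0,0,-0.1453],"yaw":0}
  force: 60

```text
clock: 4.6
position: [0.4417, 0.1185, 0.2304]
orientation: [0.109, 0.994, 0.0, 0.001]
contact_force: [-0.6, -0.2, -1.8]
width: 0.0204
grip_force: 59.0
```

Converted, 11.8 cm / 75 = 0.1573, 10.5 cm / 75 = 0.14, 4.5 degrees / 229.1831 = 0.0196.

Request:
apply_moves:
  steps:
    - {"fingers":1.5,"offset":[-0.02,0.0267,0],"yaw":0.0044}
    - {"fingers":1.5,"offset":[-0.0467,0.0667,0],"yaw":0.0087}
    - {"fingers":1.5,"offset":[-0.0733,0.1067,0],"yaw":0.0131}
    - {"fingers":1.5,"offset":[-0.1,0.14,0],"yaw":0.0175}
    - {"fingers":1.5,"offset":[-0.1133,0.1573,0],"yaw":0.0196}

```text
clock: 5.1
position: [0.5511, 0.2175, 0.2282]
orientation: [0.147, 0.989, 0.0, 0.0]
contact_force: [-0.6, 0.2, -1.4]
width: 0.0209
grip_force: 58.9
```

Request:
apply_moves:
  steps:
    - {"fingers":1.5,"offset":[0,0,0],"yaw":0}
    - {"fingers":1.5,"offset":[0,0,0],"yaw":0}
    - {"fingers":1.5,"offset":[0,0,0],"yaw":0}
    - {"fingers":1.5,"offset":[0,0,0],"yaw":0}
    - {"fingers":1.5,"offset":[0,0,0],"yaw":0}

```text
clock: 5.6
position: [0.5495, 0.215, 0.2283]
orientation: [0.148, 0.989, 0.0, -0.0]
contact_force: [-0.3, -0.6, -1.4]
width: 0.0208
grip_force: 58.9
```

```bash
python3 - <<'E'
from h import *
from fit import tri
o=env.get_obs();print({k:np.round(o[k],4).tolist() for k in ["clock","position","orientation","contact_force","width"]})
pts={};ims=[]
s=np.array([.6415,.1885]);a=np.radians(-17);ex=np.array([np.cos(a),np.sin(a)]);ey=np.array([-ex[1],ex[0]])
for cam in ["scene","side"]:
    im,d=get_image(cam);P=cloud(cam,d);ims.append(im)
    S=np.stack([(P[...,:2]-s)@ex,(P[...,:2]-s)@ey,P[...,2]],-1);np.savez(f"{cam}2.npz",im=im,S=S)
    for n in ["stand_tip","stand_seat","loupe_eye","loupe_tab","loupe"]:
        for r in spotter.pinpoint(cam,n)[:1]: pts[cam,n]=r["centre"]; print(cam,n,round(r["p"],2),r["centre"])
    b=(d>0)&(abs(S[...,1])<.02)&(S[...,2]>.15)&(S[...,2]<.2)
    for lo in range(-60,25,10):
        Q=S[b&(S[...,0]>lo/1e3)&(S[...,0]<(lo+10)/1e3)]
        if len(Q)>3: print(cam,lo,len(Q),"y",np.round(np.percentile(Q[:,1],[5,50,95])*1e3,1),"z",np.round(np.percentile(Q[:,2],[5,50,95])*1e3,1))
    Q=S[(d>0)&(abs(S[...,0]-.037)<.015)&(abs(S[...,1])<.02)&(S[...,2]>.05)]
    print("post/blk zmax",Q[:,2].max(), "post y mid", np.median(Q[(Q[:,2]<.14)],0))
for n in ["stand_tip","stand_seat","loupe_eye","loupe_tab","loupe"]:
    if ("scene",n) in pts and ("side",n) in pts:
        p,e=tri(pts["scene",n],pts["side",n]);q=p[:2]-s;print(n,np.round(p,4),"stand",np.round([q@ex,q@ey],4),round(e,4))
a=cv2.resize(ims[0][170:350,290:450],(400,450),interpolation=cv2.INTER_CUBIC);b=cv2.resize(ims[1][80:260,190:350],(400,450),interpolation=cv2.INTER_CUBIC)
cv2.imwrite("pics/b.png",np.hstack([a,b]))
E
```

```text
{'clock': 5.6, 'position': [0.5495, 0.215, 0.2283], 'orientation': [0.1477, 0.989, 0.0, -0.0], 'contact_force': [-0.292, -0.6462, -1.3522], 'width': 0.0208}
scene stand_tip 0.61 [382.1, 236.6]
scene stand_seat 0.87 [373.5, 245.6]
scene loupe_eye 0.8 [397.5, 212.3]
scene loupe_tab 0.75 [403.5, 198.6]
scene loupe 0.73 [391.0, 252.9]
scene -60 9 y [-1.4  3.5  5.4] z [171.7 177.8 179.8]
scene -50 29 y [-0.6  3.2  5.8] z [169.9 173.5 179.9]
scene -40 18 y [-0.3  3.8  6.2] z [168.6 171.9 174.3]
scene -30 22 y [-0.5  3.1  5.4] z [169.5 171.8 174.4]
scene -20 17 y [-0.8  3.9  5.4] z [168.2 171.8 174. ]
scene -10 18 y [-0.1  3.5  5.3] z [169.4 171.9 174.4]
scene 0 24 y [-0.7  4.1  5.7] z [169.  171.8 174. ]
scene 10 12 y [0.4 3.3 5.9] z [170.7 172.7 174. ]
scene 20 15 y [ 4.8 12.  14.7] z [173.2 179.7 180.8]
post/blk zmax 0.19424727563489474 post y mid [0.04012843 0.00455712 0.09661976]
side stand_tip 0.75 [276.1, 136.2]
side stand_seat 0.96 [289.4, 141.3]
side loupe_eye 0.62 [256.5, 125.7]
side loupe_tab 0.64 [226.7, 262.5]
side loupe 0.55 [258.0, 161.1]
side -60 6 y [-3.4 -2.5 -0.9] z [168.1 173.6 177.9]
side -50 25 y [-4.7 -2.4  1.1] z [165.5 170.6 178.5]
side -40 17 y [-4.2 -3.   0.7] z [165.8 169.8 172.1]
side -30 13 y [-5.7 -2.9  1. ] z [167.6 169.3 171.8]
side -20 18 y [-5.1 -3.  -0.1] z [165.4 169.4 171.6]
side -10 17 y [-4.7 -2.2  2. ] z [165.6 170.6 172. ]
side 0 15 y [-4.9 -2.5 -1.1] z [166.7 169.2 171.8]
side 10 20 y [-4.4 -1.9 -0.4] z [164.8 168.5 171.9]
side 20 28 y [-13.   -9.9   4.9] z [161.  170.3 179.7]
post/blk zmax 0.1925275337778285 post y mid [ 0.03865997 -0.00403009  0.09878936]
stand_tip [0.5924 0.2014 0.1782] stand [-0.0507 -0.002 ] 0.0011
stand_seat [0.6188 0.1924 0.1709] stand [-0.0229 -0.0029] 0.0049
loupe_eye [0.5489 0.2123 0.2032] stand [-0.0955 -0.0043] 0.0053
loupe_tab [0.4039 0.1264 0.0208] stand [-0.2091 -0.1288] 0.2331
loupe [0.5507 0.2152 0.1128] stand [-0.0946 -0.001 ] 0.0018
```

View pics/b.png

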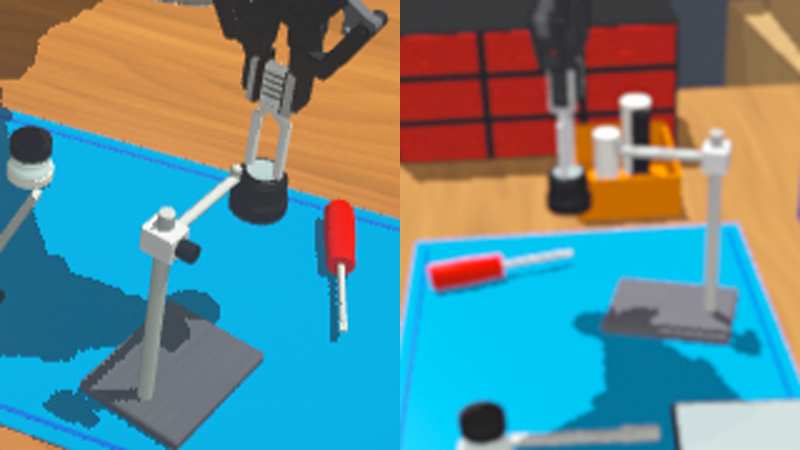

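The bail is lined up with the tip: scene crop tip at (238,172), and the bail's opening faces it. The bar top comes out near nominal, about 0.170 m. Threading now.

Converted, -4.7 cm / 75 = -0.0627, 0.15 cm / 75 = 0.002.

Request:
apply_moves:
  steps:
    - {"fingers":1.5,"offset":[-0.0107,0.002,0],"yaw":0}
    - {"fingers":1.5,"offset":[-0.024,0.002,0],"yaw":0}
    - {"fingers":1.5,"offset":[-0.0373,0.002,0],"yaw":0}
    - {"fingers":1.5,"offset":[-0.0507,0.002,0],"yaw":0}
    - {"fingers":1.5,"offset":[-0.0627,0.002,0],"yaw":0}

```text
clock: 6.7
position: [0.5965, 0.2027, 0.2279]
orientation: [0.148, 0.989, -0.0, 0.0]
contact_force: [-0.0, -0.3, -1.6]
width: 0.0204
grip_force: 59.0
```

Converted, -3.1 cm / 75 = -0.0413, -2.7 cm / 75 = -0.036.

Request:
apply_moves:
  steps:
    - {"fingers":1.5,"offset":[-0.008,0,0],"yaw":0}
    - {"fingers":1.5,"offset":[-0.0173,0,0],"yaw":0}
    - {"fingers":1.5,"offset":[-0.0267,0,0],"yaw":0}
    - {"fingers":1.5,"offset":[-0.036,0,0],"yaw":0}
    - {"fingers":1.5,"offset":[-0.0413,0,0],"yaw":0}

```text
clock: 7.2
position: [0.6256, 0.194, 0.228]
orientation: [0.148, 0.989, -0.0, 0.0]
contact_force: [0.2, -0.5, -2.1]
width: 0.0208
grip_force: 59.0
```

Converted, 1.4 cm / 75 = 0.0187, 1.2 cm / 75 = 0.016.

Request:
apply_moves:
  steps:
    - {"fingers":1.5,"offset":[0,0,0.0053],"yaw":0}
    - {"fingers":1.5,"offset":[0,0,0.0107],"yaw":0}
    - {"fingers":1.5,"offset":[0,0,0.016],"yaw":0}
    - {"fingers":1.5,"offset":[0,0,0.0187],"yaw":0}
    - {"fingers":1.5,"offset":[0,0,0.0187],"yaw":0}

```text
clock: 7.7
position: [0.6245, 0.1944, 0.2134]
orientation: [0.147, 0.989, -0.0, -0.0]
contact_force: [0.3, -0.6, -1.8]
width: 0.0207
grip_force: 59.0
```

```bash
python3 - <<'E'
from h import *
o=env.get_obs();print({k:np.round(o[k],4).tolist() for k in ["clock","position","orientation","contact_force","width"]})
ims=[get_image(c)[0] for c in ["scene","side"]]
a=cv2.resize(ims[0][170:350,290:450],(400,450),interpolation=cv2.INTER_CUBIC);b=cv2.resize(ims[1][80:260,190:350],(400,450),interpolation=cv2.INTER_CUBIC)
cv2.imwrite("pics/c.png",np.hstack([a,b]))
E
```

```text
{'clock': 7.7, 'position': [0.6245, 0.1944, 0.2134], 'orientation': [0.1473, 0.9891, -0.0002, -0.0005], 'contact_force': [0.3072, -0.617, -1.7551], 'width': 0.0207}
```

View pics/c.png

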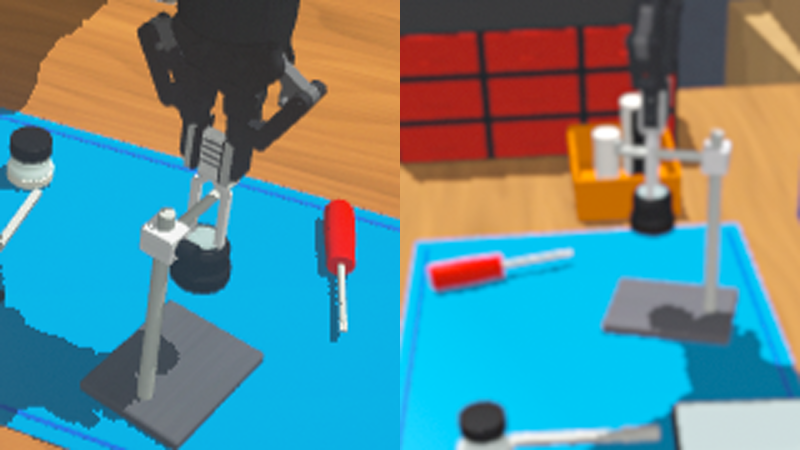

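The loupe is threaded: in both views the bar passes through its slot, and the carried weight reads about 1.8 N. Lowering to feel for the bar.

Converted, 1 cm / 75 = 0.0133, 0.8 cm / 75 = 0.0107.

Request:
apply_moves:
  steps:
    - {"fingers":1.5,"offset":[0,0,0.004],"yaw":0}
    - {"fingers":1.5,"offset":[0,0,0.008],"yaw":0}
    - {"fingers":1.5,"offset":[0,0,0.0107],"yaw":0}
    - {"fingers":1.5,"offset":[0,0,0.0133],"yaw":0}
    - {"fingers":1.5,"offset":[0,0,0.0133],"yaw":0}

```text
clock: 8.3
position: [0.6247, 0.1942, 0.2036]
orientation: [0.147, 0.989, -0.0, -0.0]
contact_force: [0.1, 0.4, -1.0]
width: 0.0206
grip_force: 59.0
```

Converted, 0.2 cm / 75 = 0.0027, 0.15 cm / 75 = 0.002.

Request:
apply_moves:
  steps:
    - {"fingers":1.5,"offset":[0,0,0.0007],"yaw":0}
    - {"fingers":1.5,"offset":[0,0,0.0013],"yaw":0}
    - {"fingers":1.5,"offset":[0,0,0.002],"yaw":0}
    - {"fingers":1.5,"offset":[0,0,0.0027],"yaw":0}
    - {"fingers":1.5,"offset":[0,0,0.0027],"yaw":0}

```text
clock: 8.8
position: [0.6249, 0.1943, 0.2019]
orientation: [0.147, 0.989, -0.0, -0.0]
contact_force: [-0.2, -0.3, -1.0]
width: 0.0208
grip_force: 59.0
```

Converted, 0.15 cm / 75 = 0.002, 0.1 cm / 75 = 0.0013.

Request:
apply_moves:
  steps:
    - {"fingers":1.5,"offset":[0,0,0.0007],"yaw":0}
    - {"fingers":1.5,"offset":[0,0,0.0013],"yaw":0}
    - {"fingers":1.5,"offset":[0,0,0.002],"yaw":0}
    - {"fingers":1.5,"offset":[0,0,0.002],"yaw":0}
    - {"fingers":1.5,"offset":[0,0,0.002],"yaw":0}

```text
clock: 9.3
position: [0.6251, 0.1945, 0.2007]
orientation: [0.147, 0.989, 0.0, 0.0]
contact_force: [0.2, 1.0, -0.2]
width: 0.021
grip_force: 59.0
```

```bash
python3 -c "
from h import *
for i in range(3):
    o=env.get_obs();print(o['clock'],o['position'],o['contact_force'])
    get_image('side')"
```

```text
9.3 [0.62508718 0.194474   0.20066757] [ 0.18053035  0.99869808 -0.19018111]
9.35 [0.62507031 0.19450677 0.20069385] [0.76487682 1.00044425 0.20598493]
9.4 [0.62504869 0.19450362 0.20065685] [ 0.56783699  0.33297763 -1.116685  ]
```

Converted, 0.1 cm / 75 = 0.0013, 0.05 cm / 75 = 0.0007.

Request:
apply_moves:
  steps:
    - {"fingers":1.5,"offset":[0,0,0.0007],"yaw":0}
    - {"fingers":1.5,"offset":[0,0,0.0013],"yaw":0}
    - {"fingers":1.5,"offset":[0,0,0.0013],"yaw":0}
    - {"fingers":1.5,"offset":[0,0,0.0013],"yaw":0}
    - {"fingers":1.5,"offset":[0,0,0.0013],"yaw":0}

```text
clock: 9.95
position: [0.6251, 0.1945, 0.1997]
orientation: [0.147, 0.989, 0.0, 0.0]
contact_force: [-0.2, 1.0, 1.8]
width: 0.0211
grip_force: 59.2
```

```bash
cat > f.py <<'E'
from h import *
F=[]
for i in range(4):
    o=env.get_obs();F.append(np.r_[o['position']*1000,o['contact_force']]);get_image('side')
print(o['clock'],np.mean(F,0).round(2))
E
python3 f.py
```

```text
10.1 [6.2511e+02 1.9452e+02 1.9969e+02 1.2000e-01 1.3500e+00 2.0600e+00]
```

Converted, 0.12 cm / 75 = 0.0016, 0.05 cm / 75 = 0.0007.

Request:
apply_moves:
  steps:
    - {"fingers":1.5,"offset":[0,0.0007,0.0004],"yaw":0}
    - {"fingers":1.5,"offset":[0,0.0007,0.0008],"yaw":0}
    - {"fingers":1.5,"offset":[0,0.0007,0.0012],"yaw":0}
    - {"fingers":1.5,"offset":[0,0.0007,0.0016],"yaw":0}
    - {"fingers":1.5,"offset":[0,0.0007,0.0016],"yaw":0}

```text
clock: 10.65
position: [0.6252, 0.1947, 0.1985]
orientation: [0.148, 0.989, 0.0, 0.0]
contact_force: [-1.0, 0.8, 5.1]
width: 0.021
grip_force: 59.5
```

```bash
python3 f.py
```

```text
10.8 [ 6.2519e+02  1.9470e+02  1.9850e+02 -5.0000e-01  3.3000e-01  5.0200e+00]
```

Converted, 0.09 cm / 75 = 0.0012, 0.05 cm / 75 = 0.0007.

Request:
apply_moves:
  steps:
    - {"fingers":1.5,"offset":[0,0,0.0007],"yaw":0}
    - {"fingers":1.5,"offset":[0,0,0.0012],"yaw":0}
    - {"fingers":1.5,"offset":[0,0,0.0012],"yaw":0}
    - {"fingers":1.5,"offset":[0,0,0.0012],"yaw":0}
    - {"fingers":1.5,"offset":[0,0,0.0012],"yaw":0}

```text
clock: 11.35
position: [0.6252, 0.1947, 0.1978]
orientation: [0.147, 0.989, 0.0, 0.0]
contact_force: [-0.8, 0.1, 6.7]
width: 0.0209
grip_force: 59.8
```

Request:
apply_moves:
  steps:
    - {"fingers":1.5,"offset":[0,0,0],"yaw":0}
    - {"fingers":1.5,"offset":[0,0,0],"yaw":0}
    - {"fingers":1.5,"offset":[0,0,0],"yaw":0}
    - {"fingers":1.5,"offset":[0,0,0],"yaw":0}
    - {"fingers":1.5,"offset":[0,0,0],"yaw":0}

```text
clock: 11.85
position: [0.6252, 0.1947, 0.1978]
orientation: [0.147, 0.989, 0.0, 0.0]
contact_force: [-1.5, 0.6, 7.3]
width: 0.0209
grip_force: 59.8
```

Request:
apply_moves:
  steps:
    - {"fingers":1.5,"offset":[0,0,0],"yaw":0}
    - {"fingers":1.5,"offset":[0,0,0],"yaw":0}
    - {"fingers":1.5,"offset":[0,0,0],"yaw":0}
    - {"fingers":1.5,"offset":[0,0,0],"yaw":0}
    - {"fingers":1.5,"offset":[0,0,0],"yaw":0}

```text
clock: 12.35
position: [0.6253, 0.1947, 0.1978]
orientation: [0.148, 0.989, 0.0, 0.0]
contact_force: [-0.9, -1.0, 7.5]
width: 0.0208
grip_force: 59.8
```

The tug held at about 7.3 N for over a second, and the hook takes it. Easing off.

Converted, -0.25 cm / 75 = -0.0033, -0.18 cm / 75 = -0.0024.

Request:
apply_moves:
  steps:
    - {"fingers":1.5,"offset":[0,0,-0.0008],"yaw":0}
    - {"fingers":1.5,"offset":[0,0,-0.0016],"yaw":0}
    - {"fingers":1.5,"offset":[0,0,-0.0024],"yaw":0}
    - {"fingers":1.5,"offset":[0,0,-0.0033],"yaw":0}
    - {"fingers":1.5,"offset":[0,0,-0.0033],"yaw":0}

```text
clock: 12.85
position: [0.6251, 0.1947, 0.1997]
orientation: [0.147, 0.989, -0.0, 0.0]
contact_force: [1.9, 0.3, 1.3]
width: 0.0209
grip_force: 59.6
```

```bash
python3 f.py
```

```text
13.0 [6.2509e+02 1.9473e+02 1.9964e+02 1.3900e+00 3.3000e-01 2.0400e+00]
```

Request:
apply_moves:
  steps:
    - {"fingers":1.5,"offset":[0,0,-0.0005],"yaw":0}
    - {"fingers":1.5,"offset":[0,0,-0.0009],"yaw":0}
    - {"fingers":1.5,"offset":[0,0,-0.0009],"yaw":0}
    - {"fingers":1.5,"offset":[0,0,-0.0009],"yaw":0}
    - {"fingers":1.5,"offset":[0,0,-0.0009],"yaw":0}
  force: 20

```text
clock: 13.55
position: [0.625, 0.1948, 0.2005]
orientation: [0.147, 0.989, -0.0, -0.0]
contact_force: [1.1, 0.7, -0.2]
width: 0.0208
grip_force: 59.4
```

```bash
python3 f.py
```

```text
13.7 [ 6.2498e+02  1.9475e+02  2.0048e+02  1.3900e+00  3.7000e-01 -1.9000e-01]
```

Request:
apply_moves:
  steps:
    - {"fingers":2.1,"offset":[0,0,0],"yaw":0}
    - {"fingers":2.2,"offset":[0,0,0],"yaw":0}
    - {"fingers":2.4,"offset":[0,0,0],"yaw":0}
    - {"fingers":2.7,"offset":[0,0,0],"yaw":0}
    - {"fingers":3.0,"offset":[0,0,0],"yaw":0}
  force: 20

```text
clock: 14.25
position: [0.6249, 0.1947, 0.2006]
orientation: [0.147, 0.989, -0.0, -0.0]
contact_force: [0.5, 1.0, -0.1]
width: 0.0299
grip_force: 0.0
```

Request:
apply_moves:
  steps:
    - {"fingers":3.5,"offset":[0,0,0],"yaw":0}
    - {"fingers":4,"offset":[0,0,0],"yaw":0}
    - {"fingers":4.5,"offset":[0,0,0],"yaw":0}
    - {"fingers":5,"offset":[0,0,0],"yaw":0}
    - {"fingers":5,"offset":[0,0,0],"yaw":0}

```text
clock: 14.75
position: [0.6251, 0.1948, 0.2006]
orientation: [0.147, 0.989, 0.0, 0.0]
contact_force: [0.4, -0.4, 0.2]
width: 0.05
grip_force: 0.0
```

```bash
cat > g.py <<'E'
from h import *
import sys
o=env.get_obs();print({k:np.round(o[k],4).tolist() for k in ["clock","position","contact_force","width"]})
ims=[get_image(c)[0] for c in ["scene","side"]]
a=cv2.resize(ims[0][170:350,290:450],(400,450),interpolation=cv2.INTER_CUBIC);b=cv2.resize(ims[1][80:260,190:350],(400,450),interpolation=cv2.INTER_CUBIC)
cv2.imwrite(sys.argv[1],np.hstack([a,b]))
E
python3 g.py pics/d.png
```

```text
{'clock': 14.75, 'position': [0.6251, 0.1948, 0.2006], 'contact_force': [0.3652, -0.4156, 0.1775], 'width': 0.05}
```

View pics/d.png

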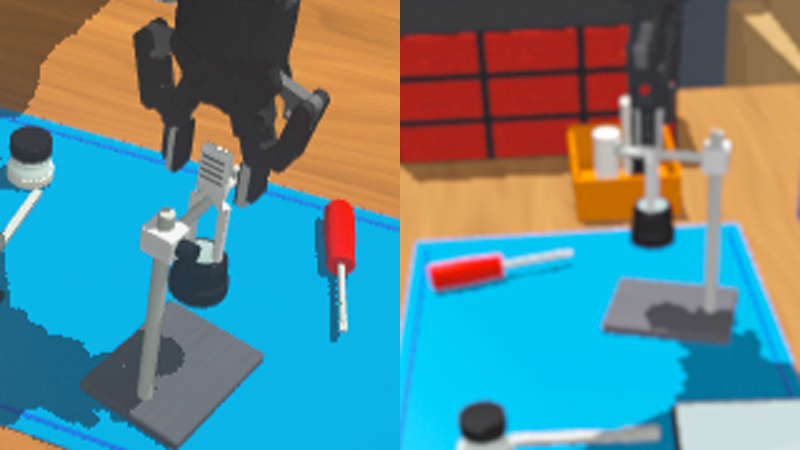

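The loupe hangs on the bar between the open fingers, which are clear of the tab on both sides (scene crop: tab at (213,170)). Retreating straight up.

Converted, -11 cm / 75 = -0.1467, -9 cm / 75 = -0.12.

Request:
apply_moves:
  steps:
    - {"fingers":5.5,"offset":[0,0,-0.0133],"yaw":0}
    - {"fingers":6,"offset":[0,0,-0.04],"yaw":0}
    - {"fingers":6,"offset":[0,0,-0.08],"yaw":0}
    - {"fingers":6,"offset":[0,0,-0.12],"yaw":0}
    - {"fingers":6,"offset":[0,0,-0.1467],"yaw":0}

```text
clock: 15.35
position: [0.6258, 0.1948, 0.314]
orientation: [0.148, 0.989, 0.001, 0.001]
contact_force: [-0.3, -0.5, -0.5]
width: 0.0603
grip_force: 0.0
```

Request:
apply_moves:
  steps:
    - {"fingers":6,"offset":[0,0,0],"yaw":0}
    - {"fingers":6,"offset":[0,0,0],"yaw":0}
    - {"fingers":6,"offset":[0,0,0],"yaw":0}
    - {"fingers":6,"offset":[0,0,0],"yaw":0}
    - {"fingers":6,"offset":[0,0,0],"yaw":0}

```text
clock: 15.85
position: [0.6247, 0.1947, 0.3096]
orientation: [0.147, 0.989, -0.0, -0.001]
contact_force: [0.6, 0.2, -0.1]
width: 0.0599
grip_force: 0.0
```

Request:
apply_moves:
  steps:
    - {"fingers":6,"offset":[0,0,0],"yaw":0}
    - {"fingers":6,"offset":[0,0,0],"yaw":0}
    - {"fingers":6,"offset":[0,0,0],"yaw":0}
    - {"fingers":6,"offset":[0,0,0],"yaw":0}
    - {"fingers":6,"offset":[0,0,0],"yaw":0}

```text
clock: 16.35
position: [0.6251, 0.1948, 0.3106]
orientation: [0.147, 0.989, 0.0, 0.0]
contact_force: [-0.3, 0.9, -0.8]
width: 0.0598
grip_force: 0.0
```

```bash
python3 g.py pics/e.png; cp pics/e.png pics/e1.png; python3 g.py pics/e2.png; python3 -c "
import cv2,numpy as np
print(np.abs(cv2.imread('pics/e1.png').astype(int)-cv2.imread('pics/e2.png')).max())"
```

```text
{'clock': 16.35, 'position': [0.6251, 0.1948, 0.3106], 'contact_force': [-0.3236, 0.8635, -0.7852], 'width': 0.0598}
{'clock': 16.45, 'position': [0.6251, 0.1948, 0.3106], 'contact_force': [0.3675, 0.8099, 0.3035], 'width': 0.0603}
11
```

View pics/e.png

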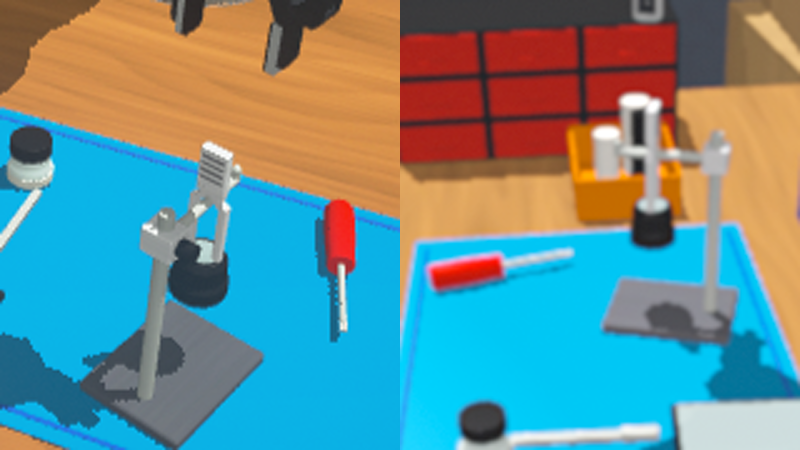

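The loupe hangs upright and still in the middle of the hook (side crop (652,165)). The gripper is clear and the bystanders in view are where they were.

```bash
python3 -c "
from plant import env
print(env.close_job())"
```

```text
the job is handed in; nothing more can be done
None
```

The loupe is hanging upright and still on the middle of the hook; I tugged it down at about 7.3 N for over a second (hook load about 9 N), let go, and handed the job in at about 16.5 s, with no verdict reported back.

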